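# Shut the fittings case and fold its three rim clips home

### The arm

A 6-joint arm with a two-finger parallel gripper is mounted at the origin on the work surface. World frame = base frame: x ahead of the robot, y to its left, z up, the work surface at z = 0. Lengths are in mm, angles in rad, forces in N, time in s.
With the tool pointing down it reaches from about 275 to 775 mm from the base axis. Payload 14.6 kg.
Tool frame: the origin (TCP) lies at the very end of the fingers, on their centre line; the grasp point (between the pads) lies grasp_offset behind it (grasp_offset is the distance from the TCP to the grasp point, in mm); z points along the fingers, y is the line along which they close (so a half turn about z gives the same grasp; the last joint's range is limited). The gripper opens to 85 mm and grips with 20 to 120 N. Pads are 22 mm wide; open, the fingers measure 114 mm over their backs; the gripper's body (76 mm by 85 mm) begins 54 mm behind the grasp point. The pads swing forward as they close: fully open they stand 13 mm farther back than shut.
Start: joints at [-1.31, 0.263, -0.048, 1.259, 0, 1.415], TCP at [212.053, -480.272, 231.278] pointing down, gripper open.
Joint ranges: [-2.65, 2.65], [-0.89, 1.7], [-1.18, 1.37], [-2.13, 2.11], [-1.35, 1.29], [-3.14, 3.14]. Speed limits (rad/s): [1.89, 1.89, 2.57, 2.79, 3.14, 3.14].

### API

Orientations are given as a 3x3 rotation matrix whose columns are the frame's x, y, z axes.
In Python, from rig import get_obs, capture, camera_model, close_job, grasp_offset gives the robot as it stands. The module is installed in compiled form; this text tells all that it offers.
- The arm moves only by the tool move_arm, never from a script. Its argument "motion" is a list of rows, each a list of 5 numbers: the opening, from 0 (shut) to 1 (fully open), then the shift along the world's x, y, z in m, then the turn about the world's z in degrees. In form: [[claw, x, y, z, yaw], ...]. A call has 1 to 5 rows; each row shifts and turns the commanded pose from where the row before left it; what a row does not reach is not made up. A row lasts 1/10 s, in which the tool goes at most 50 mm and 8.59 degrees, less where a joint would pass 70% of its speed; a pose out of reach is approached as far as the arm can. A call with a gripper value outside its range is refused whole. The fingers move at their own pace and stop on an object; "newtons" is the grip in N (left out, the last holds). Time passes only in rows, so rows that do not move let the fingers close. It gives the time, the measured TCP pose, the force, the opening and the grip force at its end, in the units of the state.
- get_obs(): the state, without advancing time (a new reading comes with each control period).
- capture(name): name is "scene" or "side" or "wrist"; returns (picture, depth): 400x640x3 uint8, blue, green, red; 400x640 float32, mm along the optical axis (not along the pixel's ray), 0 where there is no reading.
- camera_model(name): a dict with "fx", "fy", "cx", "cy" (pixels), "k1" (the pictures are not rectified: a ray, as slopes to the right and down, at radius r is drawn at 1 + k1 r^2 times it, then the intrinsics apply), "R" (3x3) and "t" (3): a world point X has camera coordinates R X + t; the wrist camera has in their place "mount" (4x4, takes a point from camera to tool coordinates, whose origin is the TCP and whose axes are the flange's). Camera axes: x right, y down, z forward; pixel columns grow to the right and rows downward; lengths in mm; the calibration is good to about 2 mm. A picture is of the moment at which its call begins: read the wrist's pose just before it. camera_model takes no time and is no camera call.
- close_job(): hands the job in; it is judged then, once.
The state is a dict: "time": time; "joint_positions": joint angles; "qvel": joint speeds; "effort": joint torques, N m; "eef_pos": TCP position; "tcp_rot": TCP orientation; "wrist_force": force on the tool from outside, world axes, zero at the start; "moment": the same for the moment, N m; "gripper_width": finger opening in mm; "grasp_force": force on a finger pad.
Only numpy, scipy, OpenCV 4.12 (cv2) and the standard library are available. Lean on these libraries where they do the work, as an engineer would, in place of code of your own. Each camera call takes 0.05 s, during which the arm holds its last target. There are 200 camera calls.

### The job

Swing the lid of the blue fittings case down shut onto its rim, and only then fold the three yellow clips on the lid's rim down against the case walls, one by one, pressing each until it is fully home against its stop. Press gently, as the clips crack if forced (keep under 35 N), and leave everything else on the bench where it is.

Things in the scene. Friction and masses are not known exactly. Their poses are not given: they have to be found in the camera images.
- base_plate: Steel plate 170 x 210 x 6 mm screwed to the bench; origin: centre of its underside. x axis from the front clip to the rear lid hinge, y to the left clip, z up. The blue case (132 x 172, 85 tall) is bolted square on top of it, firmly, through slots: the case's centre lies up to 5 mm off the plate's centre in x and in y, different each time (the case itself is not measured).
- lid (a joint): Grey lid, a flat 8 mm slab 140 (x) x 180 (y); shut, it is centred on the case, z 91 to 99; hinge line along y at its rear edge (70 mm behind the case's centre, z = 91). Angle in rad: 0 = shut flat on the rim, grows as its front edge rises; starts 0.3 to 0.75. A stiff hinge: stays where left, takes about 5 N down 85 mm ahead of the hinge line, then stops hard.
- clip_front (a joint): Angle (rad) of the front (-x) yellow clip to the lid: 0 = outward and 30 deg up, 0.52 outward, 2.094 straight down (home, hard stop). Starts 0-0.45. Plate 46 wide, 5 thick, ends 40 mm from its pin; with the lid shut the pin is 76 mm out from the case's centre, z = 95, mid-side. Tight hinge: about 4 N square to the flap 30 mm from the pin turns it; stays where left. Cracks above 35 N.
- clip_left (a joint): Angle (rad) of the left (+y) yellow clip to the lid: 0 = outward and 30 deg up, 0.52 outward, 2.094 straight down (home, hard stop). Starts 0-0.45. Plate 46 wide, 5 thick, ends 40 mm from its pin; with the lid shut the pin is 96 mm out from the case's centre, z = 95, mid-side. Tight hinge: about 4 N square to the flap 30 mm from the pin turns it; stays where left. Cracks above 35 N.
- clip_right (a joint): Angle (rad) of the right (-y) yellow clip to the lid: 0 = outward and 30 deg up, 0.52 outward, 2.094 straight down (home, hard stop). Starts 0-0.45. Plate 46 wide, 5 thick, ends 40 mm from its pin; with the lid shut the pin is 96 mm out from the case's centre, z = 95, mid-side. Tight hinge: about 4 N square to the flap 30 mm from the pin turns it; stays where left. Cracks above 35 N.
- red_bin: Bystander: red open parts bin, 100 x 140 x 60 mm. Origin at the centre of its underside. Leave where it is.
- spray_can: Bystander: yellow-banded spray can, 60 across, 170 tall mm. Origin at the centre of its underside. Leave where it is.
- screwdriver: Bystander: screwdriver lying on the bench, 150 to 220 mm. Origin at the underside, near its middle. Leave where it is.
- wrench: Bystander: steel wrench lying on the bench, 150 to 220 mm. Origin at the underside, near its middle. Leave where it is.
- spool: Bystander: black spool, 80 across, 50 tall mm. Origin at the centre of its underside. Leave where it is.
- mug: Bystander: white mug, 80 across, 90 tall mm. Origin at the centre of its underside. Leave where it is.
- elbow: Bystander: brass pipe elbow standing beside the case on its left, 38 tall mm. Origin at the centre of its underside. Leave where it is.
- coupling: Bystander: copper coupling standing beside the case on its right, 36 tall mm. Origin at the centre of its underside. Leave where it is.

How it is judged:
By the outcome, as a careful person would: the job done as asked, in the order asked, and still so for the second after the job is handed in, with the robot touching nothing.
It also fails if it takes over 61 s, if anything falls off the work surface, if the arm or the gripper's body presses on something with over 40 N, if the wrist force passes 120 N, or if a joint passes its speed limit or range.

## Working session

There is one attempt and no reset: what is moved stays moved. The work goes in short steps, Python scripts to look and compute and a tool call to move; the robot and the scene stay as the last step left them, time stands still between calls to the robot, and variables do not carry over. Pictures are saved under pics/ and viewed, at most 10 in all, crops included, and the job is handed in when it is done.

Besides the shell and the picture viewer there is one more tool, called after ">>>" in YAML: its name, and indented under it one key for each argument. move_arm: Moves the arm, as the interface text tells. Its arguments: {"type":"object","properties":{"motion":{"type":"array"},"newtons":{"type":"number"}},"required":["motion"]}

```bash
mkdir -p pics; cat > h.py <<'E'
import numpy as np, cv2
from rig import *
def world(name,pic_depth,obs=None):
    m=camera_model(name); d=pic_depth
    v,u=np.mgrid[0:400,0:640].astype(float)
    xd=(u-m['cx'])/m['fx']; yd=(v-m['cy'])/m['fy']
    x,y=xd.copy(),yd.copy()
    for _ in range(8):
        s=1+m['k1']*(x*x+y*y); x=xd/s; y=yd/s
    C=np.dstack([x*d,y*d,d]).reshape(-1,3)
    if name=='wrist':
        M=np.array(m['mount']); T=C@M[:3,:3].T+M[:3,3]
        W=T@np.array(obs['tcp_rot']).T+np.array(obs['eef_pos'])
    else:
        W=(C-np.array(m['t']))@np.array(m['R'])
    W=W.reshape(400,640,3); W[d==0]=np.nan
    return W
E
python3 - <<'E'
from h import *
o=get_obs(); print(o, grasp_offset)
for n in ['scene','side']:
    p,d=capture(n); cv2.imwrite(f'pics/{n}.png',p); np.savez(f'{n}.npz',p=p,W=world(n,d))
    m=camera_model(n); print(n,-np.array(m['R']).T@np.array(m['t']))
E
```

```text
{'time': 0.0, 'joint_positions': array([-1.31031215e+00,  2.63505634e-01, -4.89181204e-02,  1.25939294e+00,
       -2.68759745e-05,  1.41549787e+00]), 'qvel': array([ 6.99982621e-04, -9.36349432e-04,  1.76881386e-03, -4.89870438e-04,
       -1.06262846e-05,  1.02802044e-03]), 'effort': array([-4.57393820e-03, -6.37609935e+01,  3.84574413e+01,  1.35078141e-02,
       -2.84047010e-04, -5.20831020e-05]), 'eef_pos': array([ 211.97032293, -480.01558666,  230.84096328]), 'tcp_rot': array([[ 9.14800503e-01,  4.03905874e-01, -2.88763995e-04],
       [ 4.03905956e-01, -9.14799989e-01,  9.79026280e-04],
       [ 1.31273166e-04, -1.01224723e-03, -9.99999479e-01]]), 'wrist_force': array([ 0.60560072, -0.36677777, -0.20314869]), 'moment': array([ 0.03577544, -0.0275525 ,  0.02741681]), 'grasp_force': 0.0, 'gripper_width': 85.58860886908008} 18.700000000000003
scene [1256.90894505  620.29927228 1085.06906492]
side [  26.73451884 1110.76017581  979.41563474]
```

View pics/scene.png

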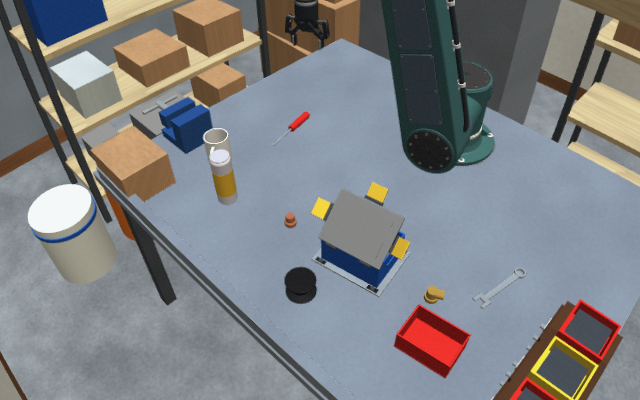

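View pics/side.png

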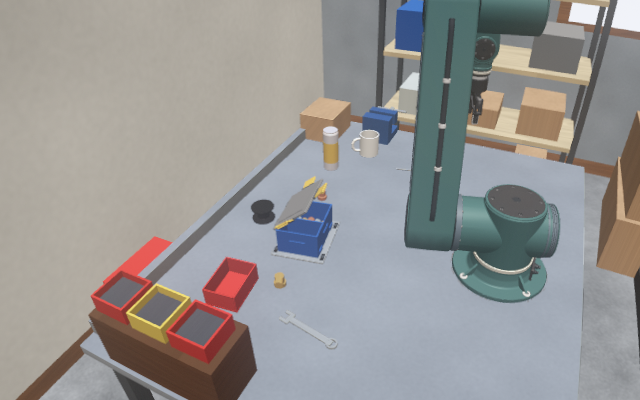

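The scene view shows the grey lid at (362,228), with the front clip at (377,192), left clip at (400,247) and right clip at (321,208). The elbow is at (433,294), the coupling at (290,220), and the spray can at (225,180) behind. The side view shows the lid raised, with its front edge toward the robot.

```bash
python3 - <<'E'
from h import *
z=np.load('scene.npz'); p,W=z['p'],z['W']; hsv=cv2.cvtColor(p,cv2.COLOR_BGR2HSV)
v,u=np.mgrid[0:400,0:640]
box=(u>305)&(u<415)&(v>175)&(v<295)
H,S,V=[hsv[...,i].astype(int) for i in range(3)]
yel=box&(H>18)&(H<35)&(S>120)
n,l,st,c=cv2.connectedComponentsWithStats(yel.astype(np.uint8))
for i in range(1,n):
    if st[i,4]>30:
        P=W[l==i]; P=P[~np.isnan(P[:,0])]; print('clip',c[i],st[i,4],np.median(P,0).round(),P.min(0).round(),P.max(0).round())
lid=(S<60)&(V>60)&box&(W[...,2]>85)
lid=cv2.erode(lid.astype(np.uint8),np.ones((3,3)))>0
P=W[lid]; 
for _ in range(3):
    cen=P.mean(0); n_=np.linalg.svd(P-cen,full_matrices=False)[2][2]; n_*=np.sign(n_[2]); r=(P-cen)@n_; P=P[abs(r)<3]
print('lid',len(P),cen.round(1),n_,'angle',np.arccos(n_[2]),'xdir', np.degrees(np.arctan2(n_[1],n_[0])), r.std())
e1=np.array([-n_[0],-n_[1],0]);
hx=-e1/np.linalg.norm(e1)   # horizontal direction of normal tilt
# rising front at -x => normal tilts +x (toward hinge)
hy=np.array([-hx[1],hx[0],0]); up=np.cross(hy,n_)*1
Q=np.c_[(P-cen)@hy,(P-cen)@up]
print('rect',cv2.minAreaRect(Q.astype(np.float32)), 'up',up)
rc=cv2.minAreaRect(Q.astype(np.float32)); print([ (cen+a*hy+b*up).round(1) for a,b in cv2.boxPoints(rc)])
# plate top
pl=box&(abs(W[...,2]-6)<3)|(box&(S<50)&(W[...,2]<12)&(W[...,2]>3))
print(pl.sum()); 
for nm in ['side','scene']:
    z=np.load(nm+'.npz'); p,W=z['p'],z['W']; hsv=cv2.cvtColor(p,cv2.COLOR_BGR2HSV);H,S,V=[hsv[...,i].astype(int) for i in range(3)]
    near=np.hypot(W[...,0]-cen[0],W[...,1]-cen[1])<160
    pl=near&(abs(W[...,2]-6)<2.5)
    q=W[pl][:,:2].astype(np.float32); print(nm,'plate',len(q),cv2.minAreaRect(q))
    bl=near&(H>105)&(H<125)&(S>150)&(W[...,2]>20)
    q=W[bl]; print('blue',len(q),cv2.minAreaRect(q[:,:2].astype(np.float32)),q[:,2].max())
    a=near&(W[...,2]>4); 
    im=cv2.resize(p[np.where(near)[0].min():np.where(near)[0].max(),np.where(near)[1].min():np.where(near)[1].max()],None,fx=4,fy=4)
    print(np.where(near)[0].min(),np.where(near)[1].min(),im.shape); cv2.imwrite(f'pics/{nm}_c.png',im[:600,:800])
E
```

```text
clip [377.04230769 192.11153846] 260 [543. 101. 203.] [526.  77. 188.] [560. 124. 217.]
clip [320.53846154 207.97975709] 247 [636.  -2. 141.] [571. -92.  -0.] [659.  19. 160.]
clip [400.10300429 247.96995708] 233 [603. 230. 148.] [583. 209. 127.] [622. 247. 167.]
lid 2711 [616.2 116.3 142.2] [0.61678526 0.10596958 0.77996564] angle 0.6761854230845016 xdir 9.748780810251647 1.5523024529227065
rect ((-5.176277160644531, 1.6688995361328125), (181.49392700195312, 137.68072509765625), 0.1616806834936142) up [ 0.76870267  0.13207044 -0.62582235]
[array([686.5,  30.9,  98.2]), array([580.6,  13.1, 184.3]), array([550.2, 192. , 184. ]), array([656.1, 209.8,  97.9])]
1483
side plate 558 ((605.1578369140625, 139.0640106201172), (303.8587646484375, 267.5465087890625), 19.092342376708984)
blue 3 ((532.857666015625, 171.2209930419922), (65.82717895507812, 33.1018180847168), 61.11990737915039) 92.68753913696946
176 251 (384, 388, 3)
scene plate 854 ((642.0374145507812, 134.50143432617188), (255.8214874267578, 317.3428649902344), 34.09136962890625)
blue 1015 ((629.5231323242188, 148.1051788330078), (111.85772705078125, 210.39830017089844), 49.28670883178711) 152.5982741908909
182 298 (868, 480, 3)
```

View pics/side_c.png

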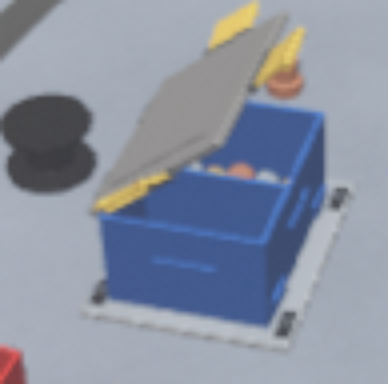

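>>> move_arm:
  motion:
    - [0,0,0,0.05,0]
    - [0,0.0268,0.0418,0,8.4]
    - [0,0.0268,0.0418,0,8.4]
    - [0,0.0268,0.0418,0,8.4]
    - [0,0.0268,0.0418,0,8.4]
  newtons: 20

```text
time: 0.6
eef_pos: [319.7, -311.3, 281.1]
tcp_rot: [[0.534, 0.846, -0.0], [0.846, -0.534, 0.0], [0.0, -0.0, -1.0]]
wrist_force: [1.6, -0.5, 0.0]
gripper_width: 12.5
grasp_force: 0.0
```

>>> move_arm:
  motion:
    - [0,0.0268,0.0418,0,8.4]
    - [0,0.0268,0.0418,0,8.4]
    - [0,0.0268,0.0418,0,8.4]
    - [0,0.0268,0.0418,0,8.4]
    - [0,0.0268,0.0418,0,8.4]

```text
time: 1.1
eef_pos: [453.9, -102.0, 281.3]
tcp_rot: [[-0.17, 0.986, 0.0], [0.986, 0.17, -0.0], [-0.0, 0.0, -1.0]]
wrist_force: [1.6, -1.1, 0.5]
gripper_width: 0.2
grasp_force: 0.0
```

>>> move_arm:
  motion:
    - [0,0.0268,0.0418,0,0]
    - [0,0.0268,0.0418,0,0]
    - [0,0.0268,0.0418,0,0]
    - [0,0.0268,0.0418,0,0]
    - [0,0,0,0,0]

```text
time: 1.6
eef_pos: [562.2, 67.4, 279.9]
tcp_rot: [[-0.168, 0.986, -0.001], [0.986, 0.168, 0.001], [0.001, -0.001, -1.0]]
wrist_force: [-0.8, -0.3, -1.2]
gripper_width: -0.1
grasp_force: 0.0
```

```bash
python3 - <<'E'
from h import *
z=np.load('scene.npz'); p,W=z['p'],z['W']
for n,(u,v) in dict(can=(222,157),canlow=(230,195),coup=(290,216),elbow=(433,292),mug=(216,135),spool=(300,275)).items():
    print(n,W[v,u].round())
o=get_obs(); print(o['time'],o['eef_pos'],np.degrees(np.arctan2(o['tcp_rot'][1,0],o['tcp_rot'][0,0])),o['joint_positions'].round(2),o['wrist_force'],o['gripper_width'])
p,d=capture('scene'); cv2.imwrite('pics/s2.png',p)
p,d=capture('wrist'); W=world('wrist',d,o); np.savez('w1.npz',p=p,W=W); cv2.imwrite('pics/w1.png',p)
E
```

```text
can [ 707. -312.  171.]
canlow [ 713. -299.   35.]
coup [ 649. -110.   37.]
elbow [575. 327.  33.]
mug [ 589. -523.   63.]
spool [773.  59.  47.]
1.6 [562.18645996  67.42056163 279.89840608] 99.67998763700493 [-0.03  0.33  0.18  1.42  0.    1.38] [-0.77126616 -0.34534652 -1.2382289 ] -0.10676309874525775
```

View pics/w1.png

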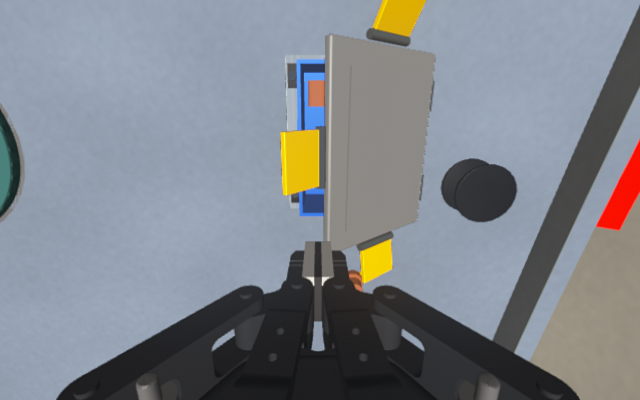

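The wrist view shows the raised lid with its front edge at column 325, the front clip at (300,160), left clip at (400,15) and right clip at (375,258). The yaw is aligned. I'll press the lid next.

>>> move_arm:
  motion:
    - [0,0.0253,0.0388,0,0]
    - [0,0,0,-0.045,0]
    - [0,0,0,-0.04,0]
    - [0,0,0,-0.015,0]
    - [0,0,0,-0.015,0]

```text
time: 2.2
eef_pos: [584.9, 100.5, 165.5]
tcp_rot: [[-0.162, 0.987, -0.001], [0.987, 0.162, -0.0], [-0.0, -0.001, -1.0]]
wrist_force: [0.4, 0.5, 5.5]
gripper_width: -0.2
grasp_force: 2.2
```

>>> move_arm:
  motion:
    - [0,0,0,-0.012,0]
    - [0,0,0,-0.012,0]
    - [0,0,0,-0.012,0]
    - [0,0,0,-0.01,0]

```text
time: 2.6
eef_pos: [585.3, 100.7, 120.3]
tcp_rot: [[-0.162, 0.987, 0.0], [0.987, 0.162, -0.0], [-0.0, 0.0, -1.0]]
wrist_force: [-1.6, 0.5, 5.5]
gripper_width: 0.1
grasp_force: 2.6
```

>>> move_arm:
  motion:
    - [0,0,0,-0.007,0]
    - [0,0,0,-0.006,0]
    - [0,0,0,-0.004,0]
    - [0,0,0,-0.002,0]
    - [0,0,0,0,0]

```text
time: 3.1
eef_pos: [585.8, 101.8, 101.2]
tcp_rot: [[-0.164, 0.987, -0.0], [0.987, 0.164, 0.0], [0.0, 0.0, -1.0]]
wrist_force: [0.0, -0.5, 0.4]
gripper_width: -0.2
grasp_force: 0.0
```

>>> move_arm:
  motion:
    - [0,0,0,-0.001,0]
    - [0,0,0,-0.001,0]
    - [0,0,0,-0.001,0]
    - [0,0,0,-0.001,0]
    - [0,0,0,0,0]

```text
time: 3.6
eef_pos: [586.0, 101.9, 98.9]
tcp_rot: [[-0.164, 0.986, 0.002], [0.986, 0.164, -0.0], [-0.0, 0.002, -1.0]]
wrist_force: [-8.4, -1.3, 23.8]
gripper_width: 0.4
grasp_force: 12.2
```

>>> move_arm:
  motion:
    - [0,0,0,0.05,0]
    - [0,0,0,0.05,0]
    - [0,0.01,-0.03,0.03,0]
    - [0,0.01,-0.03,0.03,0]
    - [0,0,0,0,0]

```text
time: 4.1
eef_pos: [608.1, 39.2, 260.7]
tcp_rot: [[-0.161, 0.987, 0.006], [0.987, 0.161, -0.001], [-0.002, 0.006, -1.0]]
wrist_force: [-0.3, -0.3, -0.7]
gripper_width: -0.2
grasp_force: 0.0
```

```bash
cat > lid.py <<'E'
from h import *
import sys
o=get_obs(); p,d=capture('wrist'); W=world('wrist',d,o); cv2.imwrite(f'pics/{sys.argv[1]}.png',p); np.savez('w2.npz',p=p,W=W)
print(o['time'],o['eef_pos'],np.degrees(np.arctan2(o['tcp_rot'][1,0],o['tcp_rot'][0,0])))
hsv=cv2.cvtColor(p,cv2.COLOR_BGR2HSV);H,S,V=[hsv[...,i].astype(int) for i in range(3)]
v,u=np.mgrid[0:400,0:640]
lid=(S<60)&(abs(W[...,2]-99)<6)&(V>90)
n,l,st,c=cv2.connectedComponentsWithStats(lid.astype(np.uint8)); i=1+st[1:,4].argmax(); P=W[l==i]
P=P[(abs(P-np.median(P,0))<150).all(1)]
print('lid',len(P),cv2.minAreaRect(P[:,:2].astype(np.float32)),np.median(P[:,2]))
cen=P.mean(0); nn=np.linalg.svd(P-cen,full_matrices=False)[2][2]; print('n',nn)
a=np.radians(9.66); hx=np.array([np.cos(a),np.sin(a)]); hy=np.array([-hx[1],hx[0]])
print('x range',np.percentile(P[:,:2]@hx,[.2,99.8]),'y range',np.percentile(P[:,:2]@hy,[.2,99.8]))
yel=(H>18)&(H<35)&(S>120)
n,l,st,c=cv2.connectedComponentsWithStats(yel.astype(np.uint8))
for i in range(1,n):
    if st[i,4]>100:
        P=W[l==i]; P=P[~np.isnan(P[:,0])]; P=P[P[:,2]>30]
        if len(P): print('clip',c[i].round(),st[i,4],np.median(P,0).round(),'x',np.percentile(P[:,:2]@hx,[2,98]).round(),'y',np.percentile(P[:,:2]@hy,[2,98]).round(),'z',np.percentile(P[:,2],[2,98]).round())
E
python3 lid.py w2
```

```text
4.1 [608.05873903  39.20276574 260.69746968] 99.2840731451437
lid 27162 ((601.8975830078125, 110.79696655273438), (147.023681640625, 180.06678771972656), 9.235089302062988) 99.98445587700826
n [-9.93757445e-05  1.21449454e-03  9.99999258e-01]
x range [539.21037216 683.7388312 ] y range [-80.66183044  97.55303541]
clip [219. 112.] 1856 [503.  95. 100.] x [495. 528.] y [-14.  30.] z [ 97. 103.]
clip [318. 222.] 1275 [618.  -5. 100.] x [586. 630.] y [-126.  -92.] z [ 97. 103.]
```

View pics/w2.png

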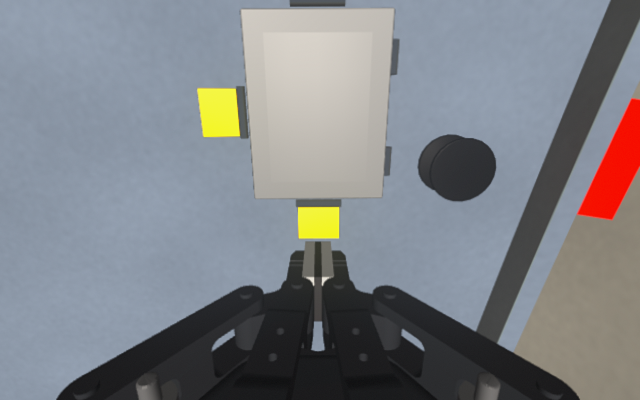

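The lid is shut: its top is at z≈100 with a vertical normal. The right clip is at (318,222) and the front clip at (219,112), both about 10° above horizontal. The left clip is just off the top of the picture. I'll do the right clip first.

>>> move_arm:
  motion:
    - [0,0.006,-0.028,0,0.2]
    - [0,0.006,-0.028,-0.03,0.2]
    - [0,0,0,-0.05,0]
    - [0,0,0,-0.05,0]
    - [0,0,0,0,0]

```text
time: 4.65
eef_pos: [613.3, -12.8, 120.7]
tcp_rot: [[-0.171, 0.985, -0.012], [0.985, 0.171, 0.002], [0.004, -0.011, -1.0]]
wrist_force: [0.2, 0.9, 0.0]
gripper_width: -0.1
grasp_force: 0.0
```

```bash
cat > q.py <<'E'
from h import *
import sys
o=get_obs(); e=o['eef_pos']; a=np.radians(9.66); hx=np.array([np.cos(a),np.sin(a)]); hy=np.array([-hx[1],hx[0]])
x,y=e[:2]@hx,e[:2]@hy
print('t',o['time'],'xp',x,'yp',y,'z',e[2],'c right',-88-y,'c left',y-104,'c front',532.3-x,'yaw',np.degrees(np.arctan2(o['tcp_rot'][1,0],o['tcp_rot'][0,0])),'F',(o['wrist_force']).round(1),o['joint_positions'].round(2))
E
python3 q.py
```

```text
t 4.65 xp 602.427617155344 yp -115.48467654274302 z 120.65052882800406 c right 27.484676542743017 c left -219.48467654274302 c front -70.12761715534407 yaw 99.8420822225757 F [0.2 0.9 0. ] [-0.15  0.47 -0.03  1.08  0.    1.25]
```

>>> move_arm:
  motion:
    - [0,0.006,-0.005,0,0]
    - [0,0,0,0,0]
    - [0,0,0,-0.01,0]
    - [0,0,0,-0.005,0]
    - [0,0,0,0,0]

```text
time: 5.15
eef_pos: [623.5, -19.0, 112.0]
tcp_rot: [[-0.171, 0.985, -0.0], [0.985, 0.171, 0.0], [0.0, -0.0, -1.0]]
wrist_force: [0.4, 0.4, 0.4]
gripper_width: -0.2
grasp_force: 0.0
```

```bash
python3 q.py
```

```text
t 5.15 xp 611.5023697221153 yp -123.31956197947542 z 111.96906357938715 c right 35.319561979475424 c left -227.31956197947542 c front -79.20236972211535 yaw 99.82653165689699 F [0.4 0.4 0.4] [-0.16  0.49 -0.03  1.06 -0.    1.24]
```

>>> move_arm:
  motion:
    - [0,0,0,-0.007,0]
    - [0,0,0,-0.007,0]
    - [0,0,0,-0.006,0]
    - [0,0,0,-0.006,0]
    - [0,0,0,0,0]

```text
time: 5.65
eef_pos: [623.6, -18.9, 85.5]
tcp_rot: [[-0.171, 0.985, -0.001], [0.985, 0.171, 0.0], [0.001, -0.0, -1.0]]
wrist_force: [0.0, -0.2, -0.6]
gripper_width: -0.1
grasp_force: 0.0
```

```bash
python3 q.py
```

```text
t 5.65 xp 611.5722249947463 yp -123.25314396638836 z 85.5221652569568 c right 35.253143966388365 c left -227.25314396638836 c front -79.27222499474635 yaw 99.82844544807432 F [ 0.  -0.2 -0.6] [-0.16  0.5  -0.07  1.    0.    1.24]
```

>>> move_arm:
  motion:
    - [0,0,0.0,-0.005,0]
    - [0,0,0.001,-0.005,0]
    - [0,-0.0005,0.003,-0.003,0]
    - [0,-0.0005,0.003,-0.003,0]

```text
time: 6.05
eef_pos: [623.0, -12.6, 70.1]
tcp_rot: [[-0.17, 0.985, 0.0], [0.985, 0.17, -0.001], [-0.001, 0.0, -1.0]]
wrist_force: [1.2, -5.4, 1.9]
gripper_width: -0.3
grasp_force: 2.6
```

```bash
python3 q.py; python3 - <<'E'
from h import *
p,d=capture('scene'); W=world('scene',d)
p=cv2.resize(p[160:310,270:450],None,fx=4,fy=4); cv2.imwrite('pics/s3.png',p)
E
```

```text
t 6.05 xp 612.0068457513717 yp -116.95850016070122 z 70.12248654722727 c right 28.95850016070122 c left -220.95850016070122 c front -79.7068457513717 yaw 99.79242792244946 F [ 1.2 -5.4  1.9] [-0.15  0.51 -0.1   0.96 -0.    1.25]
```

View pics/s3.png

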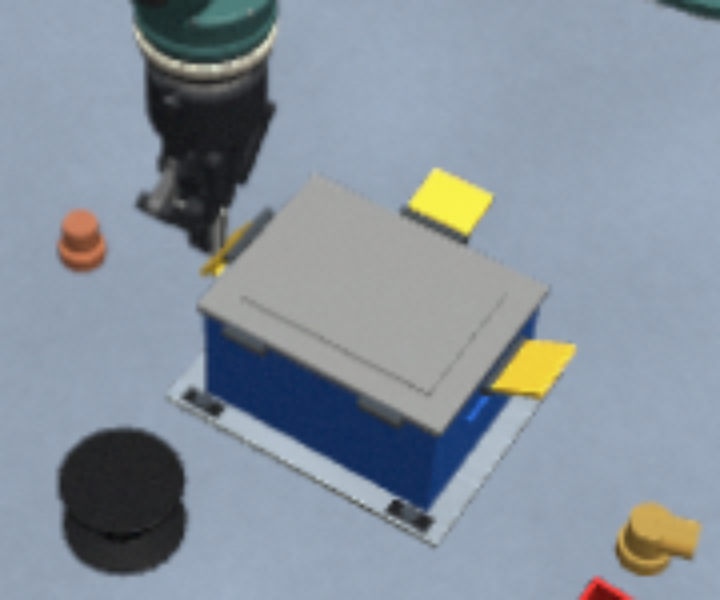

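The lid is flat, and the right clip is folding down under the fingertips at (220,250). I'll carry on.

>>> move_arm:
  motion:
    - [0,-0.0007,0.0037,-0.002,0]
    - [0,-0.0007,0.0037,-0.001,0]
    - [0,-0.0006,0.0036,-0.001,0]
    - [0,-0.0003,0.002,0,0]
    - [0,0,0,0,0]

```text
time: 6.6
eef_pos: [620.2, 0.8, 65.8]
tcp_rot: [[-0.171, 0.985, -0.001], [0.985, 0.171, -0.001], [-0.001, -0.001, -1.0]]
wrist_force: [0.9, -3.1, -3.6]
gripper_width: -0.1
grasp_force: 1.7
```

```bash
python3 q.py
```

```text
t 6.6 xp 611.5125602178133 yp -103.29956331013507 z 65.84225261855195 c right 15.29956331013507 c left -207.29956331013506 c front -79.21256021781335 yaw 99.82193960276668 F [ 0.9 -3.1 -3.6] [-0.13  0.51 -0.11  0.95 -0.    1.27]
```

>>> move_arm:
  motion:
    - [0,-0.0002,0.001,0,0]
    - [0,0,0.0007,0,0]
    - [0,0,0,0,0]

```text
time: 6.9
eef_pos: [619.9, 2.3, 65.8]
tcp_rot: [[-0.17, 0.985, -0.001], [0.985, 0.17, -0.001], [-0.001, -0.001, -1.0]]
wrist_force: [-0.0, -5.6, -4.8]
gripper_width: 0.1
grasp_force: 2.3
```

>>> move_arm:
  motion:
    - [0,-0.0001,0.0007,0,0]
    - [0,-0.0001,0.0007,0,0]
    - [0,0,0,0,0]

```text
time: 7.2
eef_pos: [619.8, 3.0, 65.8]
tcp_rot: [[-0.17, 0.985, -0.001], [0.985, 0.17, -0.002], [-0.002, -0.001, -1.0]]
wrist_force: [1.7, -10.8, -4.7]
gripper_width: 0.5
grasp_force: 5.2
```

>>> move_arm:
  motion:
    - [0,-0.0001,0.0006,0,0]
    - [0,0,0,0,0]

```text
time: 7.4
eef_pos: [619.8, 3.0, 65.8]
tcp_rot: [[-0.169, 0.986, -0.001], [0.986, 0.169, -0.003], [-0.003, -0.001, -1.0]]
wrist_force: [1.0, -13.9, -6.2]
gripper_width: 0.1
grasp_force: 7.0
```

```bash
python3 q.py
```

```text
t 7.4 xp 611.4844973959907 yp -101.0429526606287 z 65.8303428697062 c right 13.0429526606287 c left -205.0429526606287 c front -79.18449739599077 yaw 99.7548051045567 F [  1.  -13.9  -6.2] [-0.13  0.51 -0.11  0.95 -0.    1.28]
```

>>> move_arm:
  motion:
    - [0,-0.0001,0.0005,0,0]
    - [0,0,0,0,0]

```text
time: 7.6
eef_pos: [619.8, 3.0, 65.8]
tcp_rot: [[-0.169, 0.986, -0.001], [0.986, 0.169, -0.004], [-0.004, -0.001, -1.0]]
wrist_force: [1.4, -16.8, -6.9]
gripper_width: -0.1
grasp_force: 8.6
```

>>> move_arm:
  motion:
    - [0,0.0034,-0.0197,0,0]
    - [0,0,0,0.045,0]
    - [0,0,0,0.045,0]
    - [0,-0.0073,0.0424,0,0]
    - [0,-0.0073,0.0424,0,0]

```text
time: 8.1
eef_pos: [609.0, 70.7, 157.5]
tcp_rot: [[-0.168, 0.986, 0.002], [0.986, 0.168, 0.001], [0.0, 0.002, -1.0]]
wrist_force: [-0.1, 2.0, -0.3]
gripper_width: 0.1
grasp_force: 0.0
```

>>> move_arm:
  motion:
    - [0,-0.0073,0.0424,0,0]
    - [0,-0.0073,0.0424,0,0]
    - [0,-0.0073,0.0424,0,0]
    - [0,-0.0073,0.0424,0,0]
    - [0,0,0,0,0]

```text
time: 8.6
eef_pos: [577.8, 244.4, 156.1]
tcp_rot: [[-0.175, 0.985, -0.001], [0.985, 0.175, 0.001], [0.001, -0.001, -1.0]]
wrist_force: [-0.1, -1.0, -1.0]
gripper_width: 0.2
grasp_force: 0.0
```

```bash
python3 q.py
```

```text
t 8.6 xp 610.6172582175565 yp 143.93401007613997 z 156.05547369556882 c right -231.93401007613997 c left 39.93401007613997 c front -78.31725821755651 yaw 100.0872939527535 F [-0.1 -1.  -1. ] [0.27 0.47 0.07 1.17 0.   1.66]
```

>>> move_arm:
  motion:
    - [0,0.001,-0.0059,-0.015,0]
    - [0,0,0,-0.015,0]
    - [0,0,0,-0.01,0]
    - [0,0,0,-0.008,0]
    - [0,0,0,-0.008,0]

```text
time: 9.1
eef_pos: [580.7, 234.2, 100.4]
tcp_rot: [[-0.171, 0.985, 0.001], [0.985, 0.171, 0.001], [0.001, 0.001, -1.0]]
wrist_force: [-1.5, 2.9, 4.6]
gripper_width: -0.4
grasp_force: 2.3
```

```bash
python3 q.py
```

```text
t 9.1 xp 611.7173731573731 yp 133.4322650916183 z 100.40658371671681 c right -221.4322650916183 c left 29.43226509161829 c front -79.41737315737316 yaw 99.82405003348957 F [-1.5  2.9  4.6] [ 0.25  0.5  -0.04  1.03  0.    1.65]
```

>>> move_arm:
  motion:
    - [0,-0.0004,0.0025,-0.005,0]
    - [0,-0.0004,0.0025,-0.005,0]
    - [0,0,0,-0.005,0]
    - [0,0,0,-0.005,0]
    - [0,0,0,0,0]

```text
time: 9.6
eef_pos: [579.8, 238.8, 80.2]
tcp_rot: [[-0.17, 0.985, 0.0], [0.985, 0.17, 0.0], [-0.0, 0.0, -1.0]]
wrist_force: [-0.2, -0.7, 0.0]
gripper_width: 0.2
grasp_force: 0.0
```

```bash
python3 q.py
```

```text
t 9.6 xp 611.6738519685696 yp 138.16488405889365 z 80.18102628161252 c right -226.16488405889365 c left 34.16488405889365 c front -79.37385196856962 yaw 99.81212926764633 F [-0.2 -0.7  0. ] [ 0.26  0.51 -0.07  0.99 -0.    1.66]
```

>>> move_arm:
  motion:
    - [0,0,-0.001,-0.005,0]
    - [0,0.0005,-0.003,-0.003,0]
    - [0,0.0005,-0.003,-0.003,0]
    - [0,0.0006,-0.0037,-0.002,0]

```text
time: 10.0
eef_pos: [581.5, 228.4, 67.3]
tcp_rot: [[-0.171, 0.985, 0.0], [0.985, 0.171, 0.001], [0.001, 0.001, -1.0]]
wrist_force: [1.3, 5.6, 2.9]
gripper_width: 0.1
grasp_force: 2.7
```

>>> move_arm:
  motion:
    - [0,0.0006,-0.0037,-0.001,0]
    - [0,0.0005,-0.003,0,0]
    - [0,0.0002,-0.0015,0,0]
    - [0,0,0,0,0]

```text
time: 10.4
eef_pos: [582.2, 220.0, 65.7]
tcp_rot: [[-0.171, 0.985, -0.001], [0.985, 0.171, 0.001], [0.001, -0.001, -1.0]]
wrist_force: [0.7, 3.9, -2.1]
gripper_width: 0.2
grasp_force: 1.8
```

```bash
python3 q.py
```

```text
t 10.4 xp 610.8973849911911 yp 119.13731484171223 z 65.7009628659708 c right -207.13731484171223 c left 15.137314841712225 c front -78.59738499119112 yaw 99.82113217348818 F [ 0.7  3.9 -2.1] [ 0.23  0.52 -0.11  0.95  0.    1.63]
```

>>> move_arm:
  motion:
    - [0,0.0002,-0.001,0,0]
    - [0,0.0001,-0.0007,0,0]
    - [0,0,0,0,0]

```text
time: 10.7
eef_pos: [582.4, 218.6, 65.7]
tcp_rot: [[-0.171, 0.985, -0.001], [0.985, 0.171, 0.001], [0.001, -0.001, -1.0]]
wrist_force: [1.1, 5.9, -5.2]
gripper_width: -0.2
grasp_force: 3.1
```

>>> move_arm:
  motion:
    - [0,0.0001,-0.0007,0,0]
    - [0,0,0,0,0]

```text
time: 10.9
eef_pos: [582.4, 218.5, 65.7]
tcp_rot: [[-0.171, 0.985, -0.001], [0.985, 0.171, 0.002], [0.002, -0.001, -1.0]]
wrist_force: [1.0, 10.7, -5.2]
gripper_width: 0.1
grasp_force: 5.4
```

>>> move_arm:
  motion:
    - [0,0.0001,-0.0006,0,0]
    - [0,0,-0.0003,0,0]
    - [0,0,0,0,0]

```text
time: 11.2
eef_pos: [582.4, 218.4, 65.7]
tcp_rot: [[-0.172, 0.985, -0.002], [0.985, 0.172, 0.004], [0.004, -0.001, -1.0]]
wrist_force: [0.9, 17.2, -5.5]
gripper_width: 0.1
grasp_force: 8.3
```

>>> move_arm:
  motion:
    - [0,-0.0034,0.0197,0,0]
    - [0,0,0,0.05,0]
    - [0,0,0,0.05,0]
    - [0,-0.0082,-0.0134,0,8.16]
    - [0,-0.0082,-0.0134,0,8.16]

```text
time: 11.7
eef_pos: [563.6, 209.2, 167.4]
tcp_rot: [[-0.446, 0.895, 0.002], [0.895, 0.446, -0.0], [-0.001, 0.002, -1.0]]
wrist_force: [-0.4, -0.3, -1.0]
gripper_width: 0.0
grasp_force: 0.0
```

>>> move_arm:
  motion:
    - [0,-0.0082,-0.0134,0,8.16]
    - [0,-0.0082,-0.0134,0,8.16]
    - [0,-0.0082,-0.0134,0,8.16]
    - [0,-0.0082,-0.0134,0,8.16]
    - [0,-0.0082,-0.0134,0,8.16]

```text
time: 12.2
eef_pos: [521.5, 141.6, 166.0]
tcp_rot: [[-0.922, 0.386, -0.001], [0.386, 0.922, -0.001], [0.0, -0.001, -1.0]]
wrist_force: [0.5, -0.5, 0.2]
gripper_width: -0.1
grasp_force: 0.0
```

>>> move_arm:
  motion:
    - [0,-0.0082,-0.0134,0,8.16]
    - [0,-0.0082,-0.0134,0,8.16]
    - [0,-0.0082,-0.0134,0,8.16]
    - [0,-0.0082,-0.0134,0,8.16]
    - [0,0,0,0,0]

```text
time: 12.7
eef_pos: [488.4, 87.7, 166.2]
tcp_rot: [[-0.986, -0.168, -0.001], [-0.168, 0.986, -0.001], [0.001, -0.001, -1.0]]
wrist_force: [0.4, -0.5, -1.1]
gripper_width: -0.2
grasp_force: 0.0
```

```bash
python3 q.py
```

```text
t 12.7 xp 496.17563429559993 yp 4.522411609624467 z 166.1832148326212 c right -92.52241160962447 c left -99.47758839037553 c front 36.12436570440002 yaw -170.32623256496274 F [ 0.4 -0.5 -1.1] [ 0.01  0.25 -0.25  1.07 -0.   -0.16]
```

>>> move_arm:
  motion:
    - [0,0.0005,0.003,-0.03,0]
    - [0,0,0,-0.015,0]
    - [0,0,0,-0.008,0]
    - [0,0,0,-0.005,0]
    - [0,0,0,0,0]

```text
time: 13.2
eef_pos: [490.0, 92.1, 108.2]
tcp_rot: [[-0.986, -0.165, -0.0], [-0.165, 0.986, -0.0], [0.0, -0.0, -1.0]]
wrist_force: [-0.2, -0.1, -0.6]
gripper_width: 0.0
grasp_force: 0.0
```

```bash
python3 q.py
```

```text
t 13.2 xp 498.53199225766537 yp 8.608645132133613 z 108.15635159438587 c right -96.60864513213362 c left -95.39135486786638 c front 33.76800774233459 yaw -170.49141227999428 F [-0.2 -0.1 -0.6] [ 0.02  0.29 -0.36  0.92 -0.   -0.14]
```

>>> move_arm:
  motion:
    - [0,0,0,-0.007,0]
    - [0,0,0,-0.007,0]
    - [0,0,0,-0.007,0]
    - [0,0,0,-0.007,0]
    - [0,0,0,0,0]

```text
time: 13.7
eef_pos: [490.0, 92.0, 79.8]
tcp_rot: [[-0.986, -0.166, -0.0], [-0.166, 0.986, 0.0], [0.0, 0.0, -1.0]]
wrist_force: [-0.3, 0.5, 0.4]
gripper_width: -0.2
grasp_force: 0.0
```

```bash
python3 q.py
```

```text
t 13.7 xp 498.4432598117703 yp 8.495749639257356 z 79.78211952553741 c right -96.49574963925735 c left -95.50425036074265 c front 33.85674018822965 yaw -170.44038639108214 F [-0.3  0.5  0.4] [ 0.02  0.32 -0.41  0.85  0.   -0.14]
```

Same arc as before; inward is now (0.986, 0.168).

>>> move_arm:
  motion:
    - [0,0.001,0,-0.005,0]
    - [0,0.003,0.0005,-0.003,0]
    - [0,0.003,0.0005,-0.003,0]
    - [0,0.0037,0.0006,-0.002,0]

```text
time: 14.1
eef_pos: [500.5, 93.6, 67.2]
tcp_rot: [[-0.986, -0.166, -0.0], [-0.166, 0.986, -0.0], [0.0, -0.0, -1.0]]
wrist_force: [-2.6, -0.5, 5.1]
gripper_width: 0.1
grasp_force: 2.5
```

>>> move_arm:
  motion:
    - [0,0.0037,0.0006,-0.001,0]
    - [0,0.003,0.0005,0,0]
    - [0,0.001,0.0002,0,0]
    - [0,0,0,0,0]

```text
time: 14.5
eef_pos: [507.3, 94.8, 65.5]
tcp_rot: [[-0.986, -0.166, -0.003], [-0.166, 0.986, -0.0], [0.003, 0.0, -1.0]]
wrist_force: [-5.3, -1.5, -2.8]
gripper_width: -0.3
grasp_force: 2.3
```

```bash
python3 q.py
```

```text
t 14.5 xp 516.0208502255464 yp 8.361337594126898 z 65.54320527424917 c right -96.3613375941269 c left -95.6386624058731 c front 16.279149774453572 yaw -170.42331259648947 F [-5.3 -1.5 -2.8] [ 0.03  0.36 -0.39  0.83 -0.   -0.14]
```

>>> move_arm:
  motion:
    - [0,0.001,0.0002,0,0]
    - [0,0.0007,0.0001,0,0]
    - [0,0,0,0,0]

```text
time: 14.8
eef_pos: [509.0, 95.2, 65.7]
tcp_rot: [[-0.986, -0.166, -0.002], [-0.166, 0.986, -0.0], [0.002, 0.0, -1.0]]
wrist_force: [-3.9, -1.6, -5.2]
gripper_width: -0.1
grasp_force: 2.5
```

>>> move_arm:
  motion:
    - [0,0.0007,0.0001,0,0]
    - [0,0,0,0,0]

```text
time: 15.0
eef_pos: [509.3, 95.2, 65.6]
tcp_rot: [[-0.986, -0.166, -0.003], [-0.166, 0.986, -0.0], [0.003, 0.0, -1.0]]
wrist_force: [-7.5, -1.6, -3.3]
gripper_width: 0.1
grasp_force: 3.5
```

>>> move_arm:
  motion:
    - [0,0.0007,0.0001,0,0]
    - [0,0,0,0,0]

```text
time: 15.2
eef_pos: [509.4, 95.2, 65.6]
tcp_rot: [[-0.986, -0.166, -0.004], [-0.166, 0.986, -0.001], [0.004, 0.0, -1.0]]
wrist_force: [-10.7, -3.0, -0.4]
gripper_width: -0.2
grasp_force: 5.5
```

>>> move_arm:
  motion:
    - [0,0.0005,0.0001,0,0]
    - [0,0,0,0,0]

```text
time: 15.4
eef_pos: [509.4, 95.2, 65.5]
tcp_rot: [[-0.986, -0.166, -0.005], [-0.166, 0.986, -0.001], [0.005, 0.0, -1.0]]
wrist_force: [-12.7, -3.1, 2.2]
gripper_width: 0.2
grasp_force: 6.9
```

```bash
python3 q.py
```

```text
t 15.4 xp 518.1621557873598 yp 8.409863890972666 z 65.5105107216197 c right -96.40986389097267 c left -95.59013610902733 c front 14.137844212640175 yaw -170.42376514682567 F [-12.7  -3.1   2.2] [ 0.03  0.36 -0.38  0.83 -0.   -0.14]
```

>>> move_arm:
  motion:
    - [0,0.0007,0.0001,0,0]
    - [0,0,0,0,0]
    - [0,0,0,0,0]

```text
time: 15.7
eef_pos: [509.4, 95.2, 65.5]
tcp_rot: [[-0.986, -0.166, -0.006], [-0.166, 0.986, -0.001], [0.006, -0.0, -1.0]]
wrist_force: [-17.9, -3.7, 6.1]
gripper_width: 0.1
grasp_force: 8.9
```

>>> move_arm:
  motion:
    - [0,-0.03,-0.005,0,0]
    - [0,-0.01,0,0.045,0]
    - [0,0,0,0.05,0]
    - [0,0,0,0.05,0]
    - [0,0,0,0,0]

```text
time: 16.2
eef_pos: [475.4, 90.8, 217.3]
tcp_rot: [[-0.986, -0.166, 0.01], [-0.166, 0.986, 0.0], [-0.01, -0.001, -1.0]]
wrist_force: [0.3, 0.9, -0.9]
gripper_width: -0.0
grasp_force: 0.0
```

```bash
python3 lid.py w3; python3 - <<'E'
from h import *
a,_=capture('scene'); b,_=capture('side')
f=lambda p: cv2.resize(p,None,fx=4,fy=4,interpolation=cv2.INTER_CUBIC)
cv2.imwrite('pics/end.png',np.hstack([f(a[175:305,305:405]),f(b[175:305,255:355])]))
E
```

```text
16.2 [475.40408597  90.77542095 217.26467987] -170.4177449557599
lid 2648 ((563.8724975585938, 52.477203369140625), (53.69534683227539, 77.55668640136719), 9.50516128540039) 99.31784264692004
n [-0.0453353  -0.02998248  0.99852179]
x range [538.01092395 589.83429815] y range [-81.09232066  -5.07174046]
clip [317. 228.] 511 [521.  97.  76.] x [529. 530.] y [-13.  30.] z [60. 90.]
clip [492. 277.] 569 [568. 329.  36.] x [604. 632.] y [210. 249.] z [31. 38.]
```

View pics/end.png

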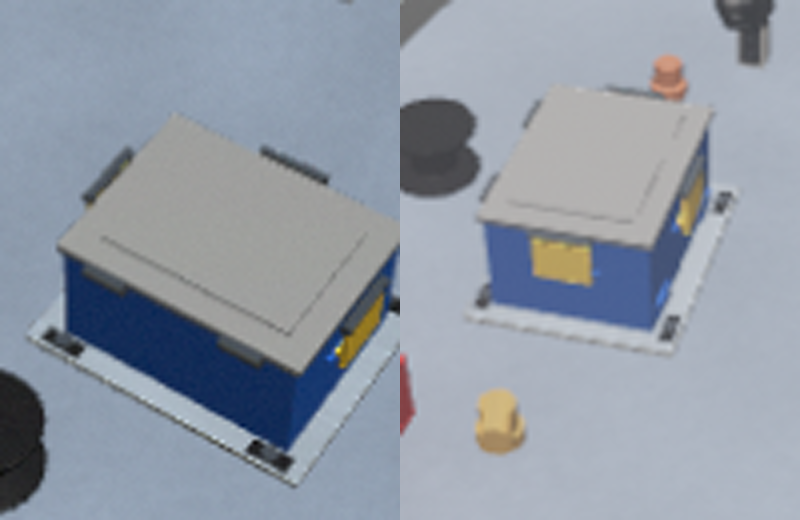

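View pics/w3.png

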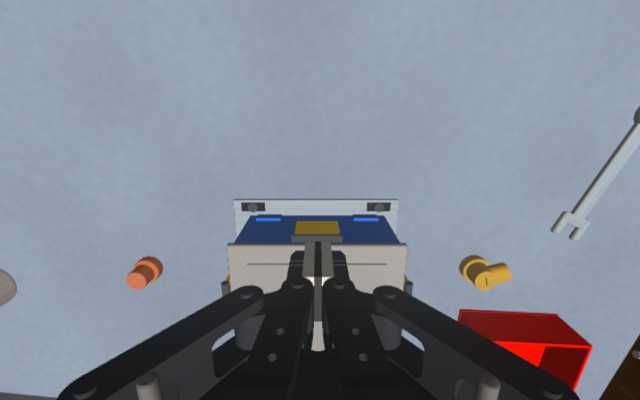

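The end views show the lid flat. The left clip at (560,260) and front clip at (690,205) lie flat on the walls. The right clip's edge shows under its hinge at (120,165), and it reached a firm stop under force. The bystanders I can see stand where they were.

```bash
python3 -c "
from rig import *
print(close_job())"
```

```text
the job is handed in; nothing more can be done
None
```

I shut the lid first, then pressed all three clips until they stopped moving, at up to about 18 N each. The job is handed in at about 16 s; the right clip's seating was confirmed by force and position because the cameras only caught its edge.

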